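Clamp a whetstone in its sliding holder

TASK

Set up the red-brown whetstone for sharpening: lay it flat on the rails of the holder between the fixed shoe and the sliding jaw, without dropping it, then slide the jaw shut, so that the stone is pushed fully home in the shoe and gripped firmly between the two, but not forced. Leave it gripped there, with the hand clear of it, and leave the other stones, the mills in their caddy, the oil bottle, the knife, the bowl and the salt jar where they are.

Things in the scene. Friction and masses are not known exactly. Their poses are not given: they have to be found in the camera images.
- holder: Whetstone holder, 340 x 84 mm, fixed to the counter. Origin: centre of its underside; x along its length towards the shoe, y across, z up. Two steel rails along x, 12 mm wide, centred at y = +-20 mm, tops at z = 30 mm; nothing between or outside them but a black foot at each end, 28 mm high. The stone lies on the rails, its length along x.
- shoe: Fixed black rubber shoe at the holder's +x end, a cup for the stone's end. Origin: middle of its end face (125 mm from the holder's origin) at rail-top height; axes as the holder's. Face 20 mm high; a stone is home with its origin at x = -90 mm. Side cheeks 17 mm high, 64 mm apart inside, 84 mm outside, reach from the face to x = -35 mm.
- shoe_mouth (a point): Middle of the shoe's mouth at rail-top height, 56 mm from its end face towards the jaw: from the cheeks' ends to here the sides flare outwards at 0.35 rad, to about 78 mm apart inside and 95 mm over all. Axes as the holder's.
- jaw: Grey jaw sliding on the rails. Origin: middle of its flat clamping face (looks to +x, 70 mm wide) at rail-top height; axes as the holder's. Block 38 mm long behind the face, flat top 16.5 mm above the rails. Slides along x from 230 mm (fully open) to 138 mm from the shoe's face; may start too far shut for the stone. About 5 N friction: stays, and goes on gripping, where left.
- jaw_tab (a point): Orange thumb tab on top of the jaw, at the back: 14 mm (x) by 34 mm (y), rising 14.5 mm from the block's top. Origin: middle of the tab's top, 31 mm above the rails and 27 mm behind the jaw's face. Axes as the holder's.
- stone_red: The red-brown (terracotta) whetstone, a slab 180 x 60 x 30 mm (x, y, z), about 0.66 kg; starts lying flat on the chopping board (underside at z = 18 mm). Origin: centre of the underside; x along its length, z up.
- stone_white: White whetstone, a slab 180 x 60 x 30 mm (x, y, z), about 0.66 kg; starts lying flat on the chopping board (underside at z = 18 mm). Origin: centre of the underside; x along its length, z up.
- stone_grey: Dark grey whetstone, a slab 180 x 60 x 30 mm (x, y, z), about 0.66 kg; starts lying flat on the chopping board (underside at z = 18 mm). Origin: centre of the underside; x along its length, z up.
- board: Fixed wooden chopping board, 270 (x) x 380 (y) x 18 mm, on which the three stones lie side by side. Origin: centre of its underside.
- caddy: Open wooden box, 76 (x) x 136 (y) x 45 mm, walls 6 mm, floor 6 mm, holding two mills, near the jaw's end of the holder on its -y side. Origin: centre of its underside.
- mill_a: Dark wooden pepper mill, 54 mm across, 212 mm high, standing in the caddy. Origin: centre of its foot.
- mill_b: Lighter wooden mill, 54 mm across, 212 mm high, standing in the caddy. Origin: centre of its foot.
- oil: Green glass oil bottle, 56 mm across, 210 mm high, standing near the shoe's end of the holder on its -y side. Origin: centre of its foot.
- knife: Chef's knife lying flat on the counter beyond the board, about 310 mm long, 20 mm high. Origin: on the counter at the front of the handle; x points to the blade's tip.
- bowl: Blue bowl, 110 mm across, 45 mm high, standing at the far side. Origin: centre of its underside.
- salt: Squat white salt jar with a cork-brown lid, 68 mm across, 85 mm high, on the near side between board and holder. Origin: centre of its underside.

How it is judged:
By the outcome, as a careful person would: the job done as asked, in the order asked, and still so for the second after the job is handed in, with the robot touching nothing.
It also fails if it takes over 72 s, if anything falls off the work surface, if the arm or the gripper's body presses on something with over 40 N, if the wrist force passes 120 N, or if a joint passes its speed limit or range.

ROBOT

A 6-joint arm with a two-finger parallel gripper is mounted at the origin on the work surface. World frame = base frame: x ahead of the robot, y to its left, z up, the work surface at z = 0. Lengths are in mm, angles in rad, forces in N, time in s.
With the tool pointing down it reaches from about 400 to 825 mm from the base axis. Payload 7 kg.
Tool frame: the origin (TCP) lies midway between the tips of the shut fingers; the grasp point (between the pads) lies 19 mm behind it; z points along the fingers, y is the line along which they close (so a half turn about z gives the same grasp; the last joint's range is limited). The gripper opens to 88 mm and grips with 3 to 60 N. Pads are 19 mm wide; open, the fingers measure 130 mm over their backs; the gripper's body (78 mm by 193 mm) begins 47 mm behind the grasp point.
Start: joints at [1.461, 0.359, 0.012, 0, -1.224, -0.288], TCP at [261.495, 622.266, 226.561] pointing down, gripper open.
Joint ranges: [-3.07, 3.07], [-1.43, 2.12], [-1.02, 1.25], [-3.03, 1.67], [-3.05, -0], [-3.03, 3.03]. Speed limits (rad/s): [2.39, 2.39, 3.01, 3.14, 3.14, 3.14].

INTERFACE

Orientations are given as a 3x3 rotation matrix whose columns are the frame's x, y, z axes.
In Python, from rig import manip gives the robot as it stands.
- The arm moves only by the tool move_tool, called after "Call:" as name([rows], argument=value, ...), one row to a line, values as JSON. Schema: {"type":"object","properties":{"segments":{"type":"array","items":{"type":"object","properties":{"sx":{"type":"number"},"sy":{"type":"number"},"sz":{"type":"number"},"wx":{"type":"number"},"wy":{"type":"number"},"wz":{"type":"number"},"jaw":{"type":"number"}},"additionalProperties":false,"required":["jaw"]},"minItems":1,"maxItems":10},"squeeze":{"type":"number"},"only":{"type":"string"},"quiet":{"type":"boolean"},"lines":{"type":"string"}},"required":["segments"],"additionalProperties":false}. segments is a list of rows, 1 to 10 of them, each an object with the fields sx, sy, sz (the shift in mm), wx, wy, wz (a rotation vector in rad), jaw (the opening from 0.0 (shut) to 1.0 (fully open)); a field left out counts as zero (the opening has to be given); each row is the pose to reach, as a shift and turn from the pose commanded when the call began, along the tool's axes at that moment; what a row does not reach only later rows make up. A row lasts 1/12 s, in which the tool goes at most 41.7 mm and 0.125 rad, less where a joint would pass 70% of its speed; a pose out of reach is approached as far as the arm can. The fingers move at their own pace and stop on an object; squeeze is the grip in N (left out, the last holds). Time passes only in rows, so rows that do not move let the fingers close. The tool returns the time, the measured TCP pose, the force, the opening and the grip force at its end. only (a regular expression) keeps the lines of the reply that match it, lines (a string "A,B") keeps lines A to B, and quiet returns only ok. Input that does not fit is refused with a message, and nothing moves.
- manip.observe(): the state, without advancing time (a new reading comes with each control period).
- manip.get_image(name): name is "scene" or "top" or "wrist"; returns the picture (480x640x3 uint8, red, green, blue); there is no depth.
- manip.calibration(name): a dict with "camera_matrix" (3x3 intrinsics, pixels), "k1" (the pictures are not rectified: a ray, as slopes to the right and down, at radius r is drawn at 1 + k1 r^2 times it, then the intrinsics apply), "xyz" and "attitude" of the camera in the world; the wrist camera has in their place "T_tool_cam" (4x4, takes a point from camera to tool coordinates, whose origin is the TCP and whose axes are the flange's). Camera axes: x right, y down, z forward; pixel columns grow to the right and rows downward; lengths in mm; the calibration is good to about 2 mm. A picture is of the moment at which its call begins: read the wrist's pose just before it. calibration takes no time and is no camera call.
- manip.sign_off(): hands the job in; it is judged then, once.
The state is a dict: "t": time; "joints": joint angles; "dq": joint speeds; "tau": joint torques, N m; "position": TCP position; "tcp_rot": TCP orientation; "contact_force": force on the tool from outside, world axes, zero at the start; "torque": the same for the moment, N m; "width": opening from 0.0 (shut) to 1.0 (fully open); "grasp_force": force on a finger pad.
Only numpy, scipy, OpenCV 4.12 (cv2) and the standard library are available. Lean on these libraries where they do the work, as an engineer would, in place of code of your own. Each camera call takes 0.05 s, during which the arm holds its last target. There are 200 camera calls.

## Working session

There is one attempt and no reset: what is moved stays moved. The work goes in short steps, Python scripts to look and compute and a tool call to move; the robot and the scene stay as the last step left them, time stands still between calls to the robot, and variables do not carry over. Pictures are saved under pics/ and viewed, at most 10 in all, crops included, and the job is handed in when it is done.

```bash
ls; mkdir -p pics
```

Run:
```python
from rig import manip
import cv2
for n in("top","scene"):
    cv2.imwrite(f"pics/{n}0.png",manip.get_image(n)[:,:,::-1]); c=manip.calibration(n); print(n,c)
print(manip.calibration("wrist")); s=manip.observe(); print(s)
```

```text
pics
rig.py
top {'camera_matrix': array([[444.70633852,   0.        , 312.70644254],
       [  0.        , 444.70633852, 232.94675326],
       [  0.        ,   0.        ,   1.        ]]), 'k1': -0.01765856854739889, 'xyz': array([ 469.07844458,   -8.30083739, 1123.93414176]), 'attitude': array([[-0.01339675, -0.99517052,  0.09724285],
       [-0.99989361,  0.01277173, -0.00704708],
       [ 0.00577109, -0.09732692, -0.99523573]])}
scene {'camera_matrix': array([[528.7282405 ,   0.        , 318.54433011],
       [  0.        , 528.7282405 , 234.58741109],
       [  0.        ,   0.        ,   1.        ]]), 'k1': 0.004392701089063908, 'xyz': array([1316.63252038,  379.40764155, 1136.21829119]), 'attitude': array([[-0.47467217,  0.68976701, -0.54672461],
       [ 0.88011943,  0.37813063, -0.28706623],
       [ 0.00872451, -0.61744531, -0.78656543]])}
{'camera_matrix': array([[382.99259476,   0.        , 326.24290874],
       [  0.        , 382.99259476, 241.47732028],
       [  0.        ,   0.        ,   1.        ]]), 'k1': -0.03079989202613751, 'T_tool_cam': array([[ 3.01468
[... 441 characters left out ...]
+00, -2.88119035e-01]), 'dq': array([ 1.97763194e-04, -3.00328649e-03,  6.65338657e-04,  2.41854827e-05,
        5.60952729e-04, -1.04928351e-03]), 'tau': array([-1.07988468e-03, -5.84162164e+01,  2.93750489e+01,  7.01557875e+00,
        1.01015886e-02, -5.26879387e-05]), 'position': array([261.33062042, 621.87157769, 225.70900891]), 'tcp_rot': array([[ 9.21879712e-01, -3.87475939e-01, -4.40327217e-04],
       [-3.87476157e-01, -9.21878573e-01, -1.45773866e-03],
       [ 1.58910430e-04,  1.51447599e-03, -9.99998841e-01]]), 'contact_force': array([-0.50454938,  0.14738068, -0.03528152]), 'torque': array([ 0.02945367,  0.04372069, -0.05771373]), 'grasp_force': 0.0, 'width': 1.0030321915059859}
```

View pics/top0.png

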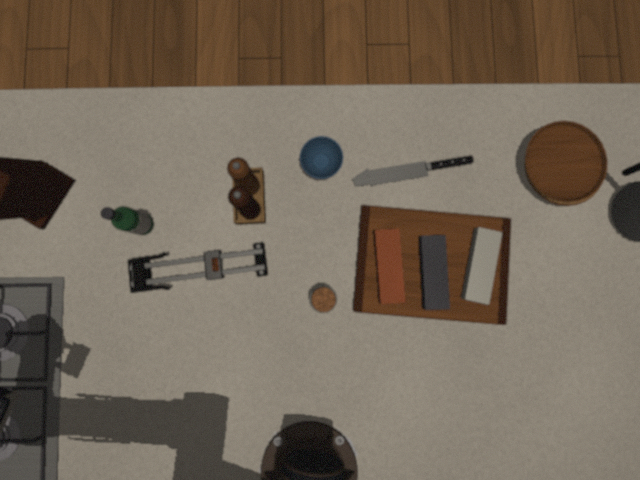

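View pics/scene0.png

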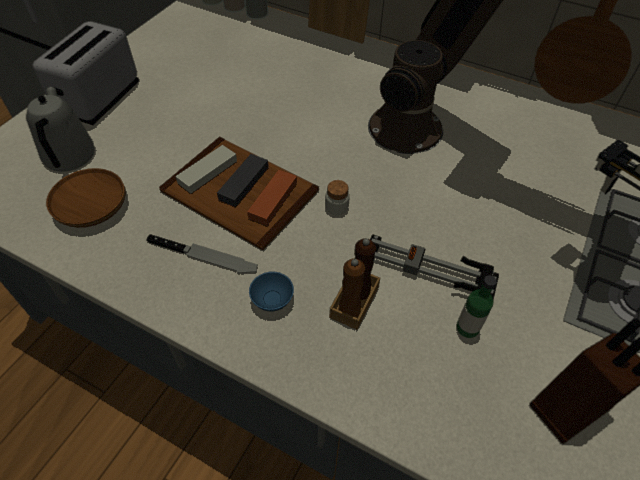

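The top view shows the red stone at about (390,266), with the grey and white stones to its right at (434,272) and (483,266). The holder runs from the shoe at (140,272) to its open end at (262,258), and the jaw tab is at (214,265). The mills are at (243,185), the oil at (125,218) and the salt at (322,297). In the scene view the jaw is at (413,260), about the middle of the rails, so it is too far shut.

Create h.py:
```python
import numpy as np, cv2
from rig import manip
def cam(n):
    c=manip.calibration(n)
    if n=="wrist":
        s=manip.observe(); T=np.eye(4); T[:3,:3]=s["tcp_rot"]; T[:3,3]=s["position"]; T=T@c["T_tool_cam"]
        return c,T[:3,:3],T[:3,3]
    return c,np.array(c["attitude"]),np.array(c["xyz"])
def shot(n,save=None):
    C=cam(n); im=manip.get_image(n)
    if save: cv2.imwrite(f"pics/{save}.png",im[:,:,::-1])
    return C,im
def pts(C,uv,z):
    c,R,p=C
    q=cv2.undistortPoints(np.float64(uv).reshape(-1,1,2),c["camera_matrix"],np.array([c["k1"],0,0,0.])).reshape(-1,2)
    d=np.c_[q,np.ones(len(q))]@R.T
    return p+d*((z-p[2])/d[:,2])[:,None]
def pix(C,P):
    c,R,p=C
    r=cv2.Rodrigues(R.T)[0]; return cv2.projectPoints(np.float64(P).reshape(-1,3),r,-R.T@p,c["camera_matrix"],np.array([c["k1"],0,0,0.]))[0].reshape(-1,2)
def blobs(mask,k=1):
    cs,_=cv2.findContours(mask.astype(np.uint8),cv2.RETR_EXTERNAL,cv2.CHAIN_APPROX_NONE)
    return sorted(cs,key=cv2.contourArea)[::-1][:k]
def rect(C,c,z):
    P=pts(C,c.reshape(-1,2),z)[:,:2].astype(np.float32)
    (cx,cy),(w,h),a=cv2.minAreaRect(P); a=np.radians(a)
    if w<h: w,h=h,w; a+=np.pi/2
    return np.round([cx,cy,w,h],1),round((a+np.pi/2)%np.pi-np.pi/2,4)
def totool(v):
    return np.round(manip.observe()["tcp_rot"].T@np.array(v),1)
```

Run:
```python
from h import *
C,im=shot("top"); hsv=cv2.cvtColor(im,cv2.COLOR_RGB2HSV); H,S,V=cv2.split(hsv)
print(im[266,390],hsv[266,390],im[240,365],hsv[240,365+45],hsv[264,214],im[285,140],im[265,180])
print(hsv[258,206:224].tolist())
m=(H<9)&(S>140)&(V>80)
for c in blobs(m,4): print(cv2.contourArea(c),cv2.boundingRect(c),rect(C,c,48))
m2=m.copy(); m2[:, :200]=0; m2[:,230:]=0
for uv in ([214,265],): print("tab",pts(C,[uv],61))
print("shoe tips",pts(C,[[129,258],[130,291],[170,256],[172,286]],47),"foot",pts(C,[[255,242],[257,276],[266,242],[267,275]],28))
print("salt",pts(C,[[322,297]],85),"oil/mill top",pts(C,[[107,213],[237,165],[237,196]],210))
big=cv2.resize(im[220:320,110:290],None,fx=4.4,fy=4.4,interpolation=cv2.INTER_CUBIC)
cv2.imwrite("pics/hold0.png",cv2.convertScaleAbs(big[:,:,::-1],alpha=1.5))
```

```text
[120  68  42] [ 10 166 120] [54 32 20] [ 14 150  95] [  9 174  60] [21 20 16] [142 134 121]
[[18, 16, 78], [15, 19, 79], [17, 22, 83], [21, 31, 81], [15, 31, 83], [15, 44, 70], [14, 62, 62], [9, 60, 55], [13, 118, 56], [10, 124, 64], [10, 135, 68], [8, 87, 70], [13, 49, 62], [5, 26, 59], [30, 21, 60], [20, 29, 80], [16, 36, 93], [22, 34, 113]]
1.0 (394, 273, 2, 5) (array([ 469.7, -211.9,    9.7,    2.4]), np.float64(-0.0308))
0.5 (397, 240, 2, 2) (array([ 553.7, -221.2,    3.5,    1.7]), np.float64(-0.8074))
0.5 (383, 245, 5, 5) (array([ 538.1, -190.3,   13.7,    3.4]), np.float64(-0.6669))
0.5 (390, 262, 4, 2) (array([ 499.9, -205.6,    7.3,    2.4]), np.float64(1.5572))
tab [[499.18135771 220.50799429  61.        ]]
shoe tips [[519.05980439 429.72544982  47.        ]
 [439.68347074 425.29328034  47.        ]
 [522.66395425 330.29787357  47.        ]
 [450.42208974 324.26195223  47.        ]] foot [[555.52188222 126.77566667  28.        ]
 [471.84050256 121.95934614  28.        ]
 [555.17233505  99.61024392  28.        ]
 [473.96406204  97.43341949  28.        ]]
salt [[421.27735676 -35.18237329  85.        ]] oil/mill top [[605.47224763 411.79129338 210.        ]
 [703.50852292 141.9937804  210.        ]
 [637.6510983  141.73915277 210.        ]]
```

View pics/hold0.png

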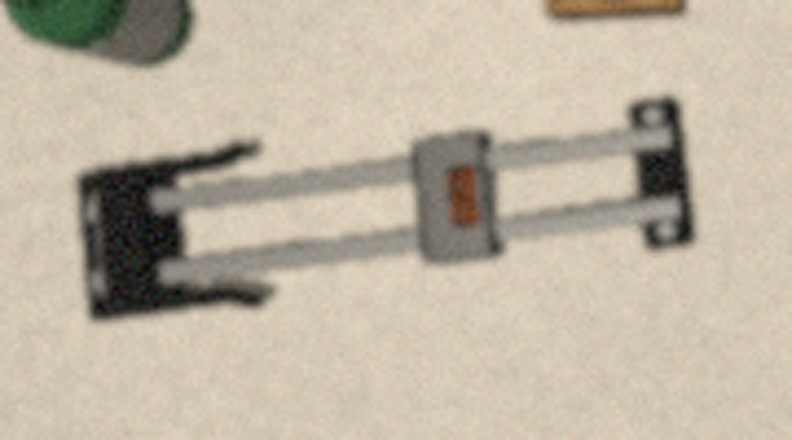

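The crop shows the holder tilted slightly. The shoe's outer end is at crop (86,248) and the foot's outer end at (684,170). The jaw face is near x=418 and the orange tab at (463,196). Next I move the wrist camera over the holder, with the closing line along it.

Call:
move_tool([
  {"sx":33,"sy":24,"sz":-8,"wz":-0.05,"jaw":0.2},
  {"sx":66,"sy":49,"sz":-16,"wz":-0.1,"jaw":0},
  {"sx":99,"sy":73,"sz":-24,"wz":-0.16,"jaw":0},
  {"sx":132,"sy":97,"sz":-32,"wz":-0.22,"jaw":0},
  {"sx":165,"sy":122,"sz":-40,"wz":-0.28,"jaw":0},
  {"sx":198,"sy":146,"sz":-48,"wz":-0.34,"jaw":0},
  {"sx":231,"sy":170,"sz":-56,"wz":-0.4,"jaw":0},
  {"sx":264,"sy":195,"sz":-64,"wz":-0.46,"jaw":0},
  {"sx":297,"sy":219,"sz":-72,"wz":-0.53,"jaw":0},
  {"sx":329,"sy":243,"sz":-74,"wz":-0.53,"jaw":0},
])

```text
t: 0.98
position: [471.6, 269.2, 302.0]
tcp_rot: [[0.991, 0.137, 0.002], [0.137, -0.991, 0.001], [0.002, -0.001, -1.0]]
contact_force: [0.9, 1.5, 0.4]
width: 0.302
grasp_force: 0.0
```

Call:
move_tool([
  {"jaw":0},
  {"jaw":0},
  {"jaw":0},
])

```text
t: 1.23
position: [470.7, 270.5, 300.3]
tcp_rot: [[0.991, 0.13, -0.0], [0.13, -0.991, 0.0], [-0.0, -0.0, -1.0]]
contact_force: [-0.9, 1.2, -0.0]
width: 0.073
grasp_force: 0.0
```

Run:
```python
from h import *
C,im=shot("wrist","w1"); hsv=cv2.cvtColor(im,cv2.COLOR_RGB2HSV); np.save("w1.npy",im)
np.set_printoptions(precision=1,suppress=True)
L=pts(cam("top"),[[129.5,276.4]],40)[0]; R=pts(cam("top"),[[265.5,258.6]],28)[0]; print(L,R,L-R,np.linalg.norm(L-R),pix(C,[L,R]))
print(manip.observe()["tcp_rot"])
```

```text
[474.7 430.2  40. ] [514.2 101.   28. ] [-39.5 329.2  12. ] 331.8092527803858 [[182.2 177.2]
 [481.6 179.4]]
[[ 1.   0.1 -0. ]
 [ 0.1 -1.  -0. ]
 [-0.   0.  -1. ]]
```

View pics/w1.png

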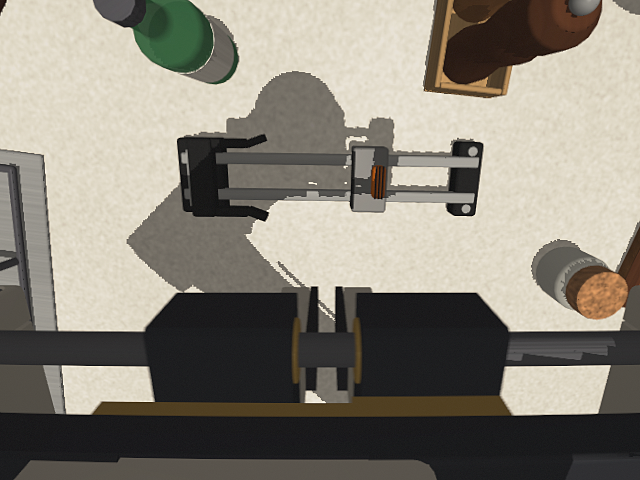

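The wrist view shows the holder clearly. The shoe block spans columns 178–225 with its cheeks out to about (266,138) and (266,215). The jaw is at columns 351–386, the orange tab at (378,181), and the end foot at 450–481. I'll zoom in and measure.

Run:
```python
import cv2
im=cv2.imread("pics/w1.png")[125:225,170:490]
b=cv2.resize(im,None,fx=2.5,fy=2.5,interpolation=cv2.INTER_CUBIC)
cv2.imwrite("pics/w1c.png",cv2.convertScaleAbs(b,alpha=1.7,beta=15))
```

```text
(no output)
```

View pics/w1c.png

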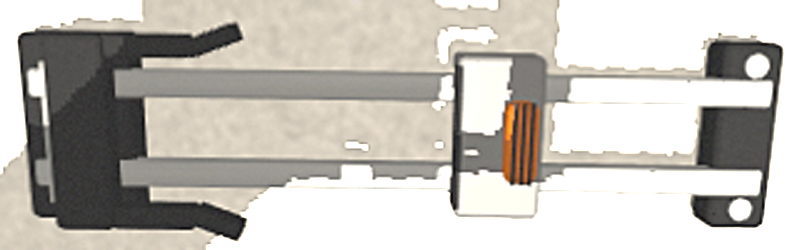

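Add to h.py:
```python
np.set_printoptions(precision=1,suppress=True)
```

Run:
```python
from h import *
C=cam("wrist")
f=lambda uv,z:pts(C,np.array(uv)/2.5+[170,125],z)
ra=f([[150,84],[150,173],[745,93],[745,183]],30)
a=(ra[0]+ra[1])/2; b=(ra[2]+ra[3])/2; e=(a-b)[:2]; e/=np.linalg.norm(e); n=np.array([-e[1],e[0]])
print("axis",e,"rail gap",np.linalg.norm(ra[0]-ra[1]),np.linalg.norm(ra[2]-ra[3]),"ang",np.arctan2(e[1],e[0]))
foot=f([[782,45],[768,226]],28).mean(0); O=b[:2]+e*((foot[:2]-b[:2])@e+170)
print("origin",O)
for nm,uv,z in [("face bot",[[117,84],[122,173]],30),("face top",[[103,40],[110,222]],50),("jaw top front",[[462,60],[456,212]],46.5),("jaw back",[[545,60],[535,214]],46.5),("tab",[[511,101],[538,102],[506,183],[531,184]],61),("mouth tips",[[241,35],[243,232]],47),("cheek",[[195,58],[195,207]],47)]:
    P=f(uv,z)[:,:2]-O; print(nm,np.c_[P@e,P@n].round(1).tolist())
```

```text
axis [-0.1  1. ] rail gap 39.52703380365523 40.374871060015906 ang 1.6880317964731837
origin [492.8 272.1]
face bot [[123.4, -19.6], [123.7, 19.9]]
face top [[122.5, -39.1], [124.7, 38.0]]
jaw top front [[-26.6, -32.8], [-26.4, 32.1]]
jaw back [[-61.4, -33.4], [-61.0, 32.4]]
tab [[-46.2, -17.6], [-57.3, -17.4], [-45.8, 16.3], [-56.3, 16.6]]
mouth tips [[65.6, -41.7], [67.1, 42.4]]
cheek [[85.1, -32.1], [87.8, 31.5]]
```

Everything agrees: the holder origin is about (493,272) and its axis is at 1.688 rad. The jaw face is only 150 mm from the shoe, so it has to be opened by about 77 mm. I lower the shut fingers in front of the tab.

Call:
move_tool([
  {"sx":11,"sy":4,"sz":40,"wz":0.013,"jaw":0},
  {"sx":22,"sy":9,"sz":80,"wz":0.013,"jaw":0},
  {"sx":22,"sy":9,"sz":120,"wz":0.013,"jaw":0},
  {"sx":22,"sy":9,"sz":160,"wz":0.013,"jaw":0},
  {"sx":22,"sy":9,"sz":195,"wz":0.013,"jaw":0},
  {"sx":22,"sy":9,"sz":225,"wz":0.013,"jaw":0},
  {"sx":22,"sy":9,"sz":240,"wz":0.013,"jaw":0},
  {"sx":22,"sy":9,"sz":249,"wz":0.013,"jaw":0},
  {"sx":22,"sy":9,"sz":249,"wz":0.013,"jaw":0},
  {"sx":22,"sy":9,"sz":249,"wz":0.013,"jaw":0},
])

```text
t: 2.12
position: [493.6, 265.8, 51.8]
tcp_rot: [[0.993, 0.12, 0.0], [0.12, -0.993, -0.0], [0.0, 0.0, -1.0]]
contact_force: [-0.2, -0.6, -0.7]
width: 0.009
grasp_force: 0.0
```

Call:
move_tool([
  {"sy":6,"jaw":0},
  {"sy":12,"jaw":0},
  {"sy":16,"jaw":0},
  {"sy":20,"jaw":0},
  {"sy":24,"jaw":0},
])

```text
t: 2.53
position: [497.0, 240.9, 52.4]
tcp_rot: [[0.993, 0.118, 0.001], [0.118, -0.993, 0.002], [0.001, -0.001, -1.0]]
contact_force: [-3.8, 4.6, 2.0]
width: 0.006
grasp_force: 2.7
```

Run:
```python
from h import *
C,im=shot("wrist","w2"); s=manip.observe(); e=np.array([-.117,.993]);P=s["position"][:2]-[492.8,272.1]; print(P@e,P@[-.993,-.117],s["contact_force"])
```

```text
-31.873940613053954 -0.36855443599841653 [0.5 0.6 0.6]
```

View pics/w2.png

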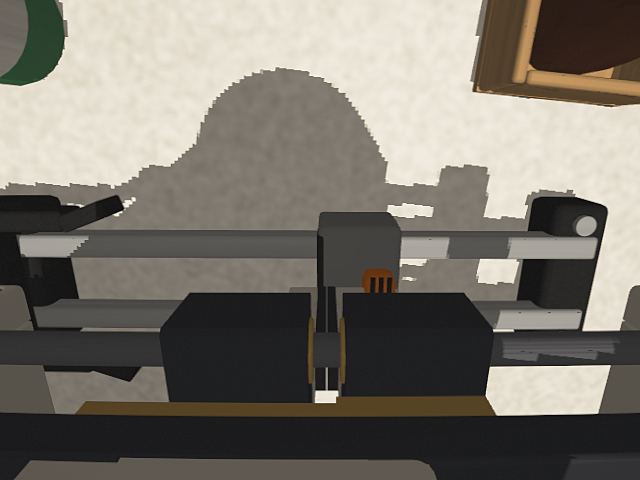

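The shut fingers sit above the block in front of the tab, which is visible at (380,281), and are at or near contact. I push it back.

Call:
move_tool([
  {"sy":6,"jaw":0},
  {"sy":13,"jaw":0},
  {"sy":20,"jaw":0},
  {"sy":27,"jaw":0},
  {"sy":34,"jaw":0},
  {"sy":41,"jaw":0},
  {"sy":48,"jaw":0},
  {"sy":55,"jaw":0},
  {"sy":62,"jaw":0},
  {"sy":66,"jaw":0},
])

```text
t: 3.42
position: [504.7, 175.7, 52.1]
tcp_rot: [[0.993, 0.119, 0.001], [0.119, -0.993, 0.002], [0.001, -0.001, -1.0]]
contact_force: [-3.4, 5.1, 2.9]
width: 0.004
grasp_force: 2.7
```

Run:
```python
from h import *
C,im=shot("wrist","w3"); s=manip.observe(); e=np.array([-.117,.993]);P=s["position"][:2]-[492.8,272.1]; print(P@e,P@[-.993,-.117],s["contact_force"])
```

```text
-97.62647285866836 -0.4200207087103616 [-1.   1.1  0.7]
```

View pics/w3.png

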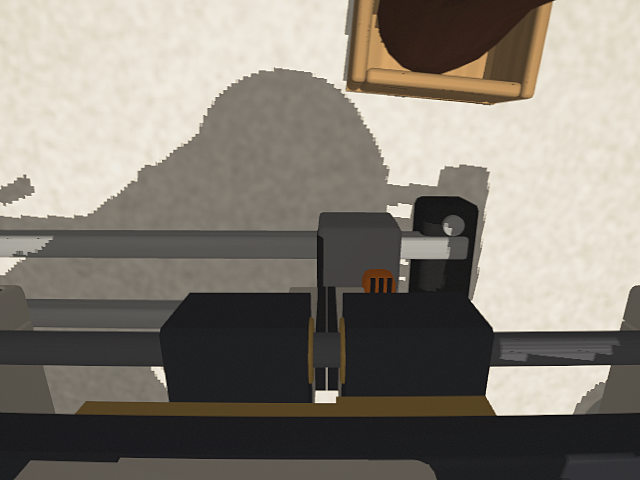

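Run:
```python
from h import *
C=cam("wrist"); e=np.array([-.117,.993])
P=pts(C,[[319,214],[319,240],[327,285],[400,215],[400,262]],46.5)[:,:2]-[492.8,272.1]; print(P@e, P@[-.993,-.117])
P=pts(C,[[414,205],[475,205],[467,247]],28)[:,:2]-[492.8,272.1]; print(P@e)
```

```text
[ -93.8  -93.8  -97.4 -129.1 -130.3] [-41.3 -29.5  -7.9 -41.  -19.2]
[-139.2 -168.8 -167.2]
```

The jaw face is now at about -93, or 217 mm from the shoe. I push another 10 mm, then lift and go to the red stone.

Call:
move_tool([
  {"sy":5,"jaw":0},
  {"sy":9,"jaw":0},
  {"sy":10,"jaw":0},
  {"jaw":0},
  {"sy":-3,"sz":-20,"jaw":0},
  {"sy":-3,"sz":-60,"jaw":0},
  {"sy":-3,"sz":-100,"jaw":0},
  {"sy":-3,"sz":-140,"jaw":0},
  {"sy":-3,"sz":-180,"jaw":0.5},
  {"sy":-3,"sz":-210,"jaw":1},
], squeeze=40)

```text
t: 4.3
position: [504.5, 178.7, 265.3]
tcp_rot: [[0.993, 0.119, 0.003], [0.119, -0.993, 0.001], [0.003, -0.0, -1.0]]
contact_force: [0.1, 0.7, 0.3]
width: 0.101
grasp_force: 0.0
```

Run:
```python
from h import *
C,im=shot("top"); np.save("top1.npy",im); hsv=cv2.cvtColor(im,cv2.COLOR_RGB2HSV).astype(int); H,S,V=cv2.split(hsv)
r=im[:,:,0].astype(int); g=im[:,:,1].astype(int); b=im[:,:,2]
m=(r>85)&(r>1.55*g)&(V>85); m[:220]=0; m[315:]=0; m[:,:366]=0; m[:,420:]=0
m=cv2.morphologyEx(m.astype(np.uint8),cv2.MORPH_OPEN,np.ones((5,5)))
for c in blobs(m,2): print(cv2.contourArea(c),cv2.boundingRect(c),rect(C,c,48))
s=manip.observe(); print(s["position"],s["tcp_rot"])
```

```text
1868.5 (375, 228, 31, 78) (array([ 491.8, -202.3,  185.9,   63.3]), np.float64(0.0477))
[506.8 179.6 270.9] [[ 1.   0.1  0. ]
 [ 0.1 -1.   0. ]
 [ 0.  -0.  -1. ]]
```

Call:
move_tool([
  {"sx":-6,"sy":37,"wz":0.007,"jaw":0.8},
  {"sx":-12,"sy":75,"sz":5,"wz":0.014,"jaw":0.8},
  {"sx":-18,"sy":113,"sz":10,"wz":0.021,"jaw":0.8},
  {"sx":-24,"sy":151,"sz":15,"wz":0.028,"jaw":0.8},
  {"sx":-30,"sy":189,"sz":20,"wz":0.035,"jaw":0.8},
  {"sx":-36,"sy":226,"sz":25,"wz":0.042,"jaw":0.8},
  {"sx":-42,"sy":264,"sz":30,"wz":0.05,"jaw":0.8},
  {"sx":-48,"sy":302,"sz":35,"wz":0.058,"jaw":0.8},
  {"sx":-54,"sy":340,"sz":40,"wz":0.065,"jaw":0.8},
  {"sx":-61,"sy":377,"sz":50,"wz":0.072,"jaw":0.8},
])

```text
t: 5.18
position: [488.5, -205.0, 212.0]
tcp_rot: [[0.999, 0.047, 0.001], [0.047, -0.999, -0.001], [0.001, 0.001, -1.0]]
contact_force: [1.3, 1.0, -0.7]
width: 0.789
grasp_force: 0.0
```

Call:
move_tool([
  {"jaw":0.8},
  {"jaw":0.8},
  {"jaw":0.8},
])

```text
t: 5.43
position: [488.1, -203.3, 211.2]
tcp_rot: [[0.999, 0.046, -0.001], [0.046, -0.999, -0.0], [-0.001, 0.0, -1.0]]
contact_force: [-0.4, -0.1, -0.6]
width: 0.802
grasp_force: 0.0
```

Run:
```python
from h import *
C,im=shot("wrist","w4"); print(manip.observe()["tcp_rot"][:,1])
```

```text
[ 0. -1.  0.]
```

View pics/w4.png

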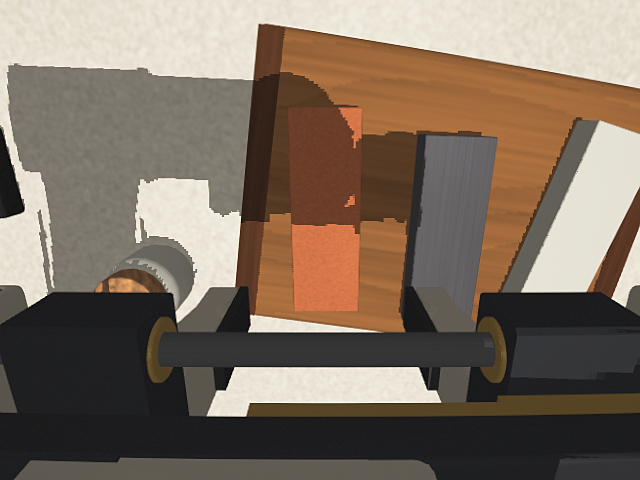

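The red stone's top face runs from corners (289,107)/(362,107) to (294,311)/(358,311). There is a clear gap to the grey stone.

Run:
```python
from h import *
C=cam("wrist"); P=pts(C,[[289,107],[362,107],[358,311],[294,311],[417,134],[403,290]],48); print(P)
c=P[:4].mean(0); a=P[:2].mean(0)-P[2:4].mean(0); w=P[0]-P[1]
print(c,np.linalg.norm(a),np.linalg.norm(w),"ang",np.arctan2(a[1],a[0]))
s=manip.observe(); c[2]=23; print(totool(c-s["position"]), np.arctan2(*s["tcp_rot"][[1,0],1]))
```

```text
[[ 579.3 -168.1   48. ]
 [ 582.1 -226.    48. ]
 [ 403.4 -235.6   48. ]
 [ 400.6 -176.3   48. ]
 [ 563.6 -272.1   48. ]
 [ 426.4 -275.    48. ]]
[ 491.3 -201.5   48. ] 178.9133003000094 58.00477444022079 ang 0.049818888932886635
[  3.   -1.1 188.5] -1.523319936594325
```

Call:
move_tool([
  {"sx":3,"sy":-1,"sz":35,"jaw":0.8},
  {"sx":3,"sy":-1,"sz":75,"jaw":0.8},
  {"sx":3,"sy":-1,"sz":115,"jaw":0.8},
  {"sx":3,"sy":-1,"sz":150,"jaw":0.8},
  {"sx":3,"sy":-1,"sz":172,"jaw":0.8},
  {"sx":3,"sy":-1,"sz":183,"jaw":0.8},
  {"sx":3,"sy":-1,"sz":188,"jaw":0.8},
  {"sx":3,"sy":-1,"sz":188,"jaw":0.8},
], squeeze=40)

```text
t: 6.15
position: [491.2, -200.9, 22.9]
tcp_rot: [[0.999, 0.049, -0.002], [0.049, -0.999, -0.0], [-0.002, -0.0, -1.0]]
contact_force: [-0.4, -0.1, -0.2]
width: 0.801
grasp_force: 0.0
```

Call:
move_tool([
  {"jaw":0.5},
  {"jaw":0.5},
  {"jaw":0.5},
  {"jaw":0.5},
  {"jaw":0.5},
], squeeze=40)

```text
t: 6.57
position: [492.4, -201.8, 24.9]
tcp_rot: [[0.999, 0.048, 0.003], [0.048, -0.999, -0.0], [0.003, 0.0, -1.0]]
contact_force: [0.3, 5.0, 7.2]
width: 0.68
grasp_force: 40.0
```

Call:
move_tool([
  {"sz":-8,"jaw":0.5},
  {"sz":-20,"jaw":0.5},
  {"sz":-40,"jaw":0.5},
  {"sz":-40,"jaw":0.5},
], squeeze=40)

```text
t: 6.9
position: [492.5, -202.4, 66.5]
tcp_rot: [[0.999, 0.047, 0.004], [0.047, -0.999, -0.001], [0.004, 0.001, -1.0]]
contact_force: [1.4, 0.1, -5.0]
width: 0.679
grasp_force: 40.0
```

Stone held at 40 N. I carry it over high, turning as it goes.

Call:
move_tool([
  {"sy":-5,"sz":-30,"jaw":0.5},
  {"sx":1,"sy":-20,"sz":-65,"wz":-0.1,"jaw":0.5},
  {"sx":2,"sy":-45,"sz":-95,"wz":-0.21,"jaw":0.5},
  {"sx":4,"sy":-75,"sz":-120,"wz":-0.32,"jaw":0.5},
  {"sx":5,"sy":-107,"sz":-134,"wz":-0.43,"jaw":0.5},
  {"sx":7,"sy":-140,"sz":-134,"wz":-0.54,"jaw":0.5},
  {"sx":8,"sy":-175,"sz":-134,"wz":-0.65,"jaw":0.5},
  {"sx":10,"sy":-205,"sz":-134,"wz":-0.76,"jaw":0.5},
  {"sx":11,"sy":-230,"sz":-134,"wz":-0.85,"jaw":0.5},
  {"sx":11,"sy":-235,"sz":-134,"wz":-0.9,"jaw":0.5},
], squeeze=40)

```text
t: 7.73
position: [490.5, 36.2, 196.7]
tcp_rot: [[0.578, 0.816, -0.001], [0.816, -0.578, 0.001], [0.0, -0.001, -1.0]]
contact_force: [-0.1, -0.1, -7.0]
width: 0.678
grasp_force: 40.0
```

Call:
move_tool([
  {"jaw":0.5},
  {"jaw":0.5},
])

```text
t: 7.9
position: [490.2, 33.3, 196.7]
tcp_rot: [[0.584, 0.811, -0.002], [0.811, -0.584, -0.0], [-0.001, -0.001, -1.0]]
contact_force: [-0.5, -0.8, -6.8]
width: 0.684
grasp_force: 40.0
```

Run:
```python
from h import *
s=manip.observe(); R=s["tcp_rot"]; print(s["position"],R)
print(totool([493.3-s["position"][0],268.1-s["position"][1],0]), 1.688-np.arctan2(R[1,0],R[0,0]))
```

```text
[490.2  33.3 196.7] [[ 0.6  0.8 -0. ]
 [ 0.8 -0.6 -0. ]
 [-0.  -0.  -1. ]]
[ 192.3 -134.8   -0.1] 0.7414299321638904
```

Call:
move_tool([
  {"sx":18,"sy":-13,"wz":-0.08,"jaw":0.5},
  {"sx":45,"sy":-32,"wz":-0.18,"jaw":0.5},
  {"sx":73,"sy":-51,"wz":-0.28,"jaw":0.5},
  {"sx":101,"sy":-71,"wz":-0.39,"jaw":0.5},
  {"sx":129,"sy":-91,"wz":-0.5,"jaw":0.5},
  {"sx":155,"sy":-109,"wz":-0.6,"jaw":0.5},
  {"sx":177,"sy":-124,"wz":-0.69,"jaw":0.5},
  {"sx":192,"sy":-135,"wz":-0.741,"jaw":0.5},
  {"sx":192,"sy":-135,"wz":-0.741,"jaw":0.5},
  {"sx":192,"sy":-135,"wz":-0.741,"jaw":0.5},
], squeeze=40)

```text
t: 8.73
position: [493.4, 267.6, 196.5]
tcp_rot: [[-0.116, 0.993, -0.002], [0.993, 0.116, -0.001], [-0.001, -0.002, -1.0]]
contact_force: [-0.6, -0.7, -6.6]
width: 0.68
grasp_force: 40.0
```

Call:
move_tool([
  {"jaw":0.5},
  {"sz":40,"jaw":0.5},
  {"sz":80,"jaw":0.5},
  {"sz":80,"jaw":0.5},
  {"sz":80,"jaw":0.5},
])

```text
t: 9.15
position: [492.6, 265.2, 115.4]
tcp_rot: [[-0.115, 0.993, -0.004], [0.993, 0.115, -0.004], [-0.004, -0.004, -1.0]]
contact_force: [0.9, 0.5, -4.3]
width: 0.682
grasp_force: 40.0
```

Run:
```python
from h import *
s=manip.observe(); R=s["tcp_rot"]; print(s["position"],s["contact_force"])
print(totool([493.3-s["position"][0],268.1-s["position"][1],0]), 1.688-np.arctan2(R[1,0],R[0,0]))
shot("wrist","w5"); shot("top","t5")
```

```text
[492.6 265.2 115.4] [ 0.9  0.5 -4.3]
[ 2.8  1.1 -0. ] 0.0024309911338791235
```

View pics/w5.png

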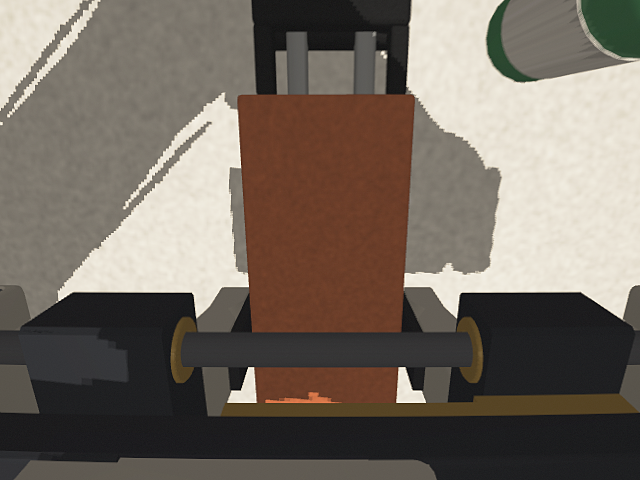

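The stone is held over the rails. Its front edge is at (238,95)–(414,95), the rails beyond are at columns 297 and 365, and the shoe cheeks' inner edges are near 275 and 387.

Run:
```python
from h import *
C=cam("wrist"); s=manip.observe(); e=np.array([-.117,.993]);n=np.array([-.993,-.117])
def g(nm,uv,z):
    P=pts(C,uv,z)[:,:2]-[492.8,272.1]; print(nm,np.c_[P@e,P@n].round(1).tolist())
g("stone",[[238,95],[414,95],[251,300],[403,300]],s["position"][2]+25)
g("rails",[[297,60],[365,60],[298,85],[365,85]],30)
g("cheeks",[[275,70],[387,70]],47)
P=s["position"][:2]-[492.8,272.1]; print("tcp",P@e,P@n)
P=pts(C,[[254,40],[410,40]],47)
t=cam("top"); im=cv2.imread("pics/t5.png")
w=cv2.imread("pics/w5.png"); 
for r in (50,60,70,85): print(r,w[r,250:415:3].mean(1).astype(int).tolist())
```

```text
stone [[84.0, 27.6], [84.0, -29.7], [11.0, 27.5], [10.9, -30.2]]
rails [[112.2, 16.0], [112.2, -24.3], [98.3, 15.6], [98.3, -24.6]]
cheeks [[104.4, 27.1], [104.4, -35.0]]
tcp -4.589498111533112 -1.5931741286147059
50 [117, 112, 23, 24, 22, 27, 24, 23, 20, 54, 53, 55, 66, 86, 87, 90, 91, 91, 88, 61, 60, 63, 63, 63, 62, 60, 61, 62, 64, 61, 62, 64, 64, 60, 61, 71, 88, 91, 92, 91, 90, 85, 57, 60, 86, 68, 26, 34, 40, 40, 39, 40, 31, 228, 226]
60 [118, 118, 21, 28, 24, 26, 27, 23, 15, 123, 119, 120, 114, 85, 86, 90, 91, 92, 88, 72, 125, 119, 118, 120, 120, 121, 119, 119, 122, 122, 123, 122, 120, 118, 122, 66, 90, 91, 91, 91, 88, 81, 122, 122, 122, 116, 15, 23, 23, 37, 41, 42, 22, 232, 224]
70 [120, 125, 20, 24, 24, 27, 27, 23, 14, 118, 118, 122, 120, 84, 87, 89, 91, 92, 90, 69, 120, 119, 120, 119, 118, 116, 116, 119, 118, 122, 123, 122, 120, 119, 120, 69, 89, 90, 91, 91, 89, 80, 119, 118, 120, 111, 19, 24, 24, 26, 24, 32, 29, 230, 223]
85 [119, 116, 41, 27, 26, 27, 26, 21, 20, 122, 116, 118, 126, 80, 86, 89, 92, 91, 92, 70, 120, 120, 117, 117, 117, 120, 122, 120, 119, 116, 118, 119, 118, 117, 115, 72, 89, 91, 91, 90, 89, 80, 122, 118, 120, 93, 22, 23, 26, 25, 25, 24, 157, 229, 227]
```

Call:
move_tool([
  {"sy":1,"sz":20,"jaw":0.5},
  {"sy":3,"sz":40,"jaw":0.5},
  {"sy":3,"sz":55,"jaw":0.5},
  {"sy":3,"sz":58,"jaw":0.5},
  {"sy":3,"sz":58,"jaw":0.5},
  {"sy":3,"sz":58,"jaw":0.5},
])

```text
t: 9.75
position: [497.8, 269.0, 61.4]
tcp_rot: [[-0.117, 0.993, 0.002], [0.993, 0.117, 0.002], [0.001, 0.002, -1.0]]
contact_force: [-0.2, 0.2, -5.8]
width: 0.679
grasp_force: 40.0
```

Run:
```python
from h import *
s=manip.observe(); C,im=shot("wrist","w6"); print(s["position"],s["contact_force"],s["tcp_rot"][:,0])
b=cv2.resize(im[0:150,200:450],None,fx=3.2,fy=3.2,interpolation=cv2.INTER_CUBIC)
cv2.imwrite("pics/w6c.png",cv2.convertScaleAbs(b[:,:,::-1],alpha=1.5,beta=15))
```

```text
[497.8 269.   61.4] [-0.2  0.2 -5.8] [-0.1  1.   0. ]
```

View pics/w6c.png

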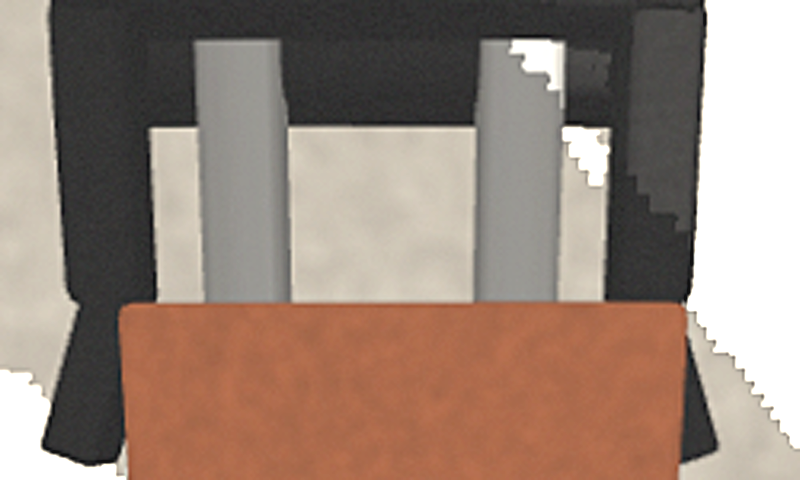

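The view is sharp. In the crop, the cheeks' outer edges are (70,290)/(690,290), the inner edges (155,290)/(606,290), and the mouth tips (42,450)/(718,448). The stone's front top edge is (120,303)–(687,303).

Run:
```python
from h import *
C=cam("wrist"); s=manip.observe(); O=np.array([492.8,272.1])
R=s["tcp_rot"]
def g(nm,uv,z):
    P=pts(C,np.array(uv)/3.2+[200,0],z)-s["position"]; P=P@R; print(nm,P[:,:2].round(1).tolist(),"mid",P[:,:2].mean(0))
g("stone front",[[120,303],[687,303]],s["position"][2]+25)
g("stone back",[[128,470],[679,470]],s["position"][2]+25)
g("outer",[[70,290],[690,290]],47); g("outer far",[[52,10],[705,10]],47)
g("tips",[[42,450],[718,448]],47)
g("rails",[[204,250],[288,250],[476,250],[558,250]],30)
g("rails far",[[194,60],[281,60],[480,60],[566,60]],30)
g("face bottom",[[235,40],[525,40]],30)
```

```text
stone front [[88.7, -29.5], [88.7, 28.3]] mid [88.7 -0.6]
stone back [[72.1, -29.6], [72.1, 28.5]] mid [72.1 -0.6]
outer [[93.4, -44.6], [93.4, 37.2]] mid [93.4 -3.7]
outer far [[126.5, -44.6], [126.5, 37.2]] mid [126.5  -3.7]
tips [[72.8, -49.9], [73.1, 42.3]] mid [73.  -3.8]
rails [[100.2, -29.3], [100.1, -17.2], [100.1, 9.8], [100.2, 21.6]] mid [100.1  -3.8]
rails far [[124.9, -29.6], [124.8, -17.6], [124.8, 10.0], [124.9, 21.9]] mid [124.8  -3.8]
face bottom [[127.3, -23.9], [127.4, 16.2]] mid [127.3  -3.8]
```

Call:
move_tool([
  {"sx":1,"sy":-1,"jaw":0.5},
  {"sx":1,"sy":-3,"jaw":0.5},
  {"sx":1,"sy":-3,"sz":8,"jaw":0.5},
  {"sx":1,"sy":-3,"sz":14,"jaw":0.5},
  {"sx":1,"sy":-3,"sz":19,"jaw":0.5},
  {"sx":1,"sy":-3,"sz":22,"jaw":0.5},
  {"sx":1,"sy":-3,"sz":24,"jaw":0.5},
  {"sx":1,"sy":-3,"sz":24,"jaw":0.5},
  {"sx":1,"sy":-3,"sz":24,"jaw":0.5},
])

```text
t: 10.55
position: [493.0, 268.4, 36.9]
tcp_rot: [[-0.117, 0.993, -0.001], [0.993, 0.117, -0.001], [-0.001, -0.001, -1.0]]
contact_force: [-9.6, -3.4, 14.4]
width: 0.687
grasp_force: 40.0
```

Run:
```python
from h import *
s=manip.observe(); C,im=shot("wrist","w7"); print(s["position"],s["contact_force"])
b=cv2.resize(im[0:150,200:450],None,fx=3.2,fy=3.2,interpolation=cv2.INTER_CUBIC)
cv2.imwrite("pics/w7c.png",cv2.convertScaleAbs(b[:,:,::-1],alpha=1.5,beta=15))
```

```text
[493.  268.4  36.9] [-9.6 -3.4 14.4]
```

View pics/w7c.png

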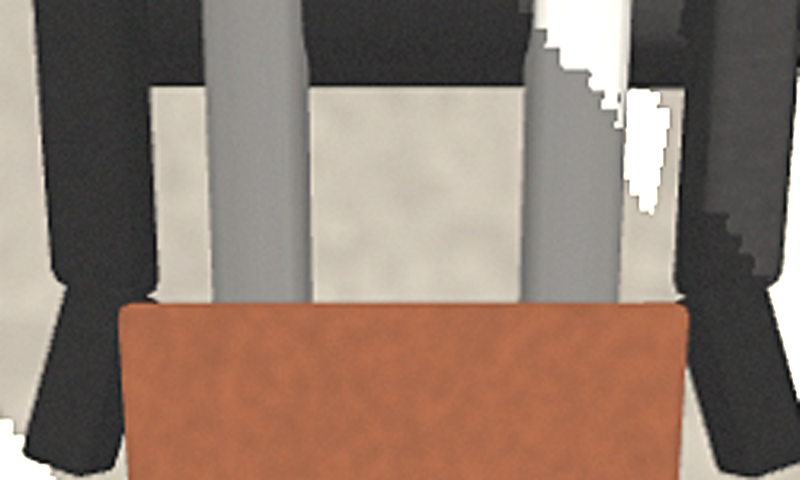

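The stone's front edge, (120,303)–(687,303) in the crop, sits between the flared cheeks, whose inner bends are at (157,290) and (678,290). The force says it has touched down.

Run:
```python
from h import *
C=cam("wrist"); s=manip.observe(); R=s["tcp_rot"]
def g(nm,uv,z):
    P=pts(C,np.array(uv)/3.2+[200,0],z)-s["position"]; P=P@R; print(nm,P[:,:2].round(1).tolist(),"mid",P[:,:2].mean(0))
g("stone front",[[120,303],[687,303]],60)
g("cheek bend outer",[[52,265],[785,265]],47); g("inner",[[157,290],[677,290]],47)
g("rails",[[212,250],[311,250],[522,250],[618,250]],30)
g("rails far",[[205,60],[306,60],[527,60],[627,60]],30)
print(manip.observe()["contact_force"],manip.observe()["torque"])
```

```text
stone front [[88.8, -29.8], [88.8, 28.7]] mid [88.8 -0.6]
cheek bend outer [[93.9, -40.1], [93.9, 42.3]] mid [93.9  1.1]
inner [[91.2, -28.4], [91.2, 30.3]] mid [91.2  0.9]
rails [[97.3, -24.5], [97.3, -12.1], [97.3, 14.2], [97.3, 26.2]] mid [97.3  0.9]
rails far [[118.8, -24.5], [118.7, -12.3], [118.7, 14.3], [118.8, 26.3]] mid [118.7   0.9]
[-9.4 -3.  14.5] [-1.   3.3 -0. ]
```

Touching down early left the stone about 1.7 mm to one side, held there by friction. I unload it a little so it settles where commanded.

Call:
move_tool([
  {"sz":-3,"jaw":0.5},
  {"sz":-4,"jaw":0.5},
  {"sz":-4,"jaw":0.5},
  {"sz":-4,"jaw":0.5},
])

```text
t: 10.93
position: [493.6, 268.9, 39.2]
tcp_rot: [[-0.117, 0.993, -0.0], [0.993, 0.117, -0.0], [-0.0, -0.0, -1.0]]
contact_force: [0.3, -0.3, -6.5]
width: 0.686
grasp_force: 40.0
```

Run:
```python
from h import *
s=manip.observe(); C,im=shot("wrist","w8"); print(s["position"],s["contact_force"])
R=s["tcp_rot"]; g=im.mean(2)
for z,(row,) in ((30,(78,)),):
    u=np.arange(200,450); l=g[row,200:450]; print(row,[(int(a),int(l[a-200])) for a in u[1:] if abs(l[a-200]-l[a-201])>14])
    P=pts(C,[[x,row] for x in u],30)-s["position"]; y=(P@R)[:,1]; print([(int(a),round(y[a-200],1)) for a in u[1:] if abs(l[a-200]-l[a-201])>14])
```

```text
[493.6 268.9  39.2] [ 0.3 -0.3 -6.5]
78 [(215, 86), (216, 12), (248, 36), (249, 113), (265, 87), (296, 96), (297, 123), (360, 100), (361, 62), (392, 115), (408, 48), (409, 14), (428, 46), (440, 17), (441, 96), (442, 212), (443, 234)]
[(215, np.float64(-45.7)), (216, np.float64(-45.3)), (248, np.float64(-32.2)), (249, np.float64(-31.8)), (265, np.float64(-25.3)), (296, np.float64(-12.8)), (297, np.float64(-12.4)), (360, np.float64(13.1)), (361, np.float64(13.5)), (392, np.float64(26.1)), (408, np.float64(32.6)), (409, np.float64(33.0)), (428, np.float64(40.7)), (440, np.float64(45.6)), (441, np.float64(46.0)), (442, np.float64(46.4)), (443, np.float64(46.9))]
```

Call:
move_tool([
  {"sy":1.2,"jaw":0.5},
  {"sy":1.2,"jaw":0.5},
  {"sy":1.2,"sz":1,"jaw":0.5},
  {"sy":1.2,"sz":1.8,"jaw":0.5},
  {"sy":1.2,"sz":2.3,"jaw":0.5},
  {"sy":1.2,"sz":2.3,"jaw":0.5},
])

```text
t: 11.48
position: [494.7, 269.0, 37.1]
tcp_rot: [[-0.117, 0.993, -0.0], [0.993, 0.117, -0.0], [-0.0, -0.0, -1.0]]
contact_force: [-0.4, -0.2, -6.7]
width: 0.683
grasp_force: 40.0
```

Call:
move_tool([
  {"sz":0.6,"jaw":0.5},
  {"sz":1,"jaw":0.5},
  {"sz":1,"jaw":0.5},
])

```text
t: 11.73
position: [494.7, 269.0, 36.9]
tcp_rot: [[-0.117, 0.993, 0.0], [0.993, 0.117, 0.0], [0.0, 0.0, -1.0]]
contact_force: [-3.4, -1.6, 3.6]
width: 0.678
grasp_force: 40.0
```

The stone is resting on the rails. I release it and lift clear.

Call:
move_tool([
  {"jaw":0.75},
  {"jaw":0.9},
  {"jaw":0.9},
  {"jaw":0.9},
  {"sz":-20,"jaw":0.9},
  {"sz":-60,"jaw":0.9},
  {"sz":-100,"jaw":0.9},
  {"sz":-140,"jaw":0.5},
  {"sz":-175,"jaw":0.3},
  {"sz":-195,"jaw":0},
])

```text
t: 12.57
position: [496.1, 269.9, 236.3]
tcp_rot: [[-0.118, 0.993, 0.005], [0.993, 0.118, 0.004], [0.003, 0.005, -1.0]]
contact_force: [0.1, -0.1, -0.5]
width: 0.731
grasp_force: 0.0
```

Run:
```python
from h import *
s=manip.observe(); print(s["joints"],s["position"],s["contact_force"])
C,im=shot("wrist","w9"); shot("top","t9")
```

```text
[ 0.8  0.2 -0.2  0.  -1.2  2.4] [496.1 269.9 236.3] [ 0.1 -0.1 -0.5]
```

View pics/w9.png

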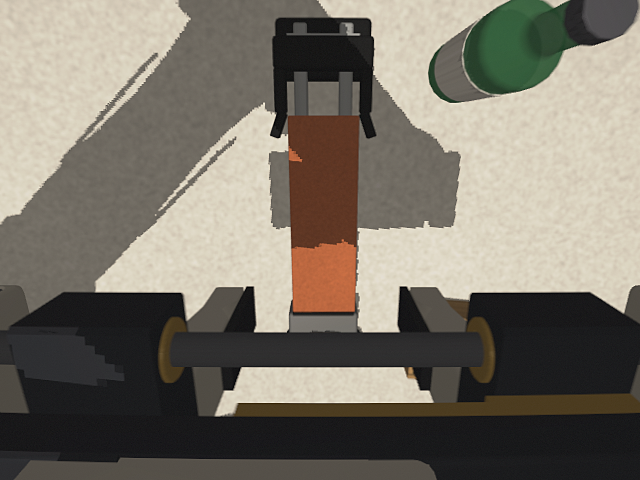

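The stone lies straight on the rails. Its top spans (289,115)–(356,312), its front is inside the mouth, and the jaw is just behind at (325,322). I have now viewed 12 pictures, over the limit of 10, so I will view no more and go on with numbers only.

Run:
```python
from h import *
C=cam("top"); print("caddy top",pts(C,[[234,222],[266,222],[262,168],[235,170]],45)[:,:2].tolist())
# jaw front top edge gap to stone in w9
C=cam("wrist"); s=manip.observe(); R=s["tcp_rot"]
P=(pts(C,[[289,115],[357,115],[293,312],[355,312]],60)-s["position"])@R; print("stone",P[:,:2])
P=(pts(C,[[290,313],[356,313]],46.5)-s["position"])@R; print("jaw top front (occluded bound)",P[:,:2])
# vertical mill check
im=cv2.imread("pics/top0.png"); 
g=cv2.cvtColor(im,cv2.COLOR_BGR2HSV)
print(im[190:215,230:262:4].tolist()[::6])
e=np.array([-.117,.993]); print(np.array([492.8,272.1])+e*-162+np.array([-.993,-.117])*-1.5-s["position"][:2], totool(np.r_[np.array([492.8,272.1])+e*-162+np.array([-.993,-.117])*-1.5-s["position"][:2],0]))
```

```text
caddy top [[603.8293689430316, 175.9304095793691], [602.8279930059745, 97.78095942389037], [737.471675144064, 107.2848272862772], [733.2782158156128, 174.02008567096615]]
stone [[ 88.  -31.5]
 [ 88.1  25.1]
 [-92.2 -32.5]
 [-92.4  27.2]]
jaw top front (occluded bound) [[-100.2  -36.8]
 [-100.5   29.4]]
[[[69, 77, 84], [15, 28, 50], [32, 41, 57], [28, 32, 47], [9, 17, 35], [15, 29, 44], [15, 28, 45], [40, 57, 78]], [[10, 11, 40], [60, 64, 68], [79, 83, 86], [32, 42, 62], [17, 24, 40], [8, 14, 26], [49, 75, 100], [54, 84, 109]], [[54, 62, 72], [28, 37, 51], [13, 26, 48], [21, 30, 46], [22, 26, 41], [15, 14, 21], [27, 14, 29], [37, 60, 82]], [[123, 137, 145], [56, 75, 94], [8, 20, 30], [16, 20, 26], [15, 17, 29], [9, 9, 21], [17, 19, 28], [11, 15, 18]], [[126, 139, 150], [60, 82, 105], [43, 73, 92], [18, 30, 41], [28, 32, 34], [21, 27, 33], [9, 11, 20], [26, 36, 48]]]
[  16.6 -159.1] [-159.9   -2.2   -0.8]
```

The jaw's opening is confirmed, with about 8 mm between stone and jaw. I go behind the tab with the fingers shut, turning the tool back and leaning it slightly so the camera keeps away from the mills.

Call:
move_tool([
  {"sx":-16,"wz":0.1,"jaw":0},
  {"sx":-32,"wz":0.21,"jaw":0},
  {"sx":-48,"wz":0.32,"jaw":0},
  {"sx":-64,"wz":0.43,"jaw":0},
  {"sx":-80,"sy":-1,"wz":0.54,"jaw":0},
  {"sx":-96,"sy":-1,"wz":0.65,"jaw":0},
  {"sx":-112,"sy":-1,"wz":0.76,"jaw":0},
  {"sx":-128,"sy":-2,"wz":0.87,"jaw":0},
  {"sx":-144,"sy":-2,"wz":0.98,"jaw":0},
  {"sx":-160,"sy":-2,"wz":1.09,"jaw":0},
])

```text
t: 13.5
position: [511.2, 109.0, 230.5]
tcp_rot: [[0.829, 0.559, -0.001], [0.559, -0.829, -0.0], [-0.001, -0.0, -1.0]]
contact_force: [-0.3, 0.2, 0.2]
width: 0.006
grasp_force: 0.0
```

Call:
move_tool([
  {"wz":0.12,"jaw":0},
  {"wz":0.24,"jaw":0},
  {"wz":0.36,"jaw":0},
  {"wz":0.48,"jaw":0},
  {"wz":0.48,"jaw":0},
  {"wz":0.48,"jaw":0},
])

```text
t: 14.0
position: [511.3, 109.8, 230.6]
tcp_rot: [[0.993, 0.122, -0.001], [0.122, -0.993, -0.0], [-0.001, 0.0, -1.0]]
contact_force: [1.8, 0.9, 0.6]
width: 0.007
grasp_force: 0.0
```

Call:
move_tool([
  {"wy":0.08,"jaw":0},
  {"wy":0.15,"jaw":0},
  {"wy":0.15,"jaw":0},
  {"wy":0.15,"jaw":0},
])

```text
t: 14.33
position: [510.4, 109.6, 231.3]
tcp_rot: [[0.981, 0.122, 0.148], [0.121, -0.992, 0.018], [0.149, 0.001, -0.989]]
contact_force: [0.2, 0.1, 0.6]
width: 0.006
grasp_force: 0.0
```

Run:
```python
from h import *
s=manip.observe(); R=s["tcp_rot"]; e=np.array([-.117,.993]);n=np.array([-.993,-.117]); P=s["position"][:2]-[492.8,272.1]
print(P@e,P@n,R)
T=np.r_[np.array([492.8,272.1])+e*-162+n*0,53]; print(totool(T-s["position"]), -1.4536-np.arctan2(R[1,1],R[0,1]))
```

```text
-163.37554120151609 1.5040705267314636 [[ 1.   0.1  0.1]
 [ 0.1 -1.   0. ]
 [ 0.1  0.  -1. ]]
[-25.1  -1.5 176.5] -0.005492728521567347
```

Call:
move_tool([
  {"sx":-5,"sz":35,"jaw":0},
  {"sx":-10,"sz":70,"jaw":0},
  {"sx":-15,"sz":105,"jaw":0},
  {"sx":-19,"sy":-1,"sz":135,"jaw":0},
  {"sx":-22,"sy":-1,"sz":155,"jaw":0},
  {"sx":-24,"sy":-1,"sz":168,"jaw":0},
  {"sx":-25,"sy":-1,"sz":175,"jaw":0},
  {"sx":-25,"sy":-1,"sz":176,"jaw":0},
  {"sx":-25,"sy":-1,"sz":176,"jaw":0},
])

```text
t: 15.08
position: [513.5, 111.2, 53.5]
tcp_rot: [[0.982, 0.119, 0.148], [0.118, -0.993, 0.017], [0.149, 0.001, -0.989]]
contact_force: [-0.4, -0.4, 0.1]
width: 0.008
grasp_force: 0.0
```

Call:
move_tool([
  {"sy":-3,"jaw":0},
  {"sy":-6,"jaw":0},
  {"sy":-9,"jaw":0},
  {"sy":-12,"jaw":0},
  {"sy":-12,"jaw":0},
], squeeze=30)

```text
t: 15.5
position: [512.0, 123.6, 54.4]
tcp_rot: [[0.982, 0.119, 0.15], [0.117, -0.993, 0.018], [0.151, -0.0, -0.989]]
contact_force: [0.9, -0.9, 1.1]
width: 0.004
grasp_force: 0.5
```

Call:
move_tool([
  {"sy":-3,"jaw":0},
  {"sy":-6,"jaw":0},
  {"sy":-9,"jaw":0},
  {"sy":-12,"jaw":0},
  {"sy":-15,"jaw":0},
])

```text
t: 15.92
position: [510.1, 137.3, 54.2]
tcp_rot: [[0.982, 0.118, 0.149], [0.116, -0.993, 0.017], [0.15, 0.001, -0.989]]
contact_force: [5.0, -8.6, 3.8]
width: 0.004
grasp_force: 4.8
```

Call:
move_tool([
  {"sy":-3,"jaw":0},
  {"sy":-6,"jaw":0},
  {"sy":-9,"jaw":0},
  {"sy":-12,"jaw":0},
  {"sy":-15,"jaw":0},
])

```text
t: 16.33
position: [508.4, 152.1, 54.2]
tcp_rot: [[0.982, 0.118, 0.149], [0.116, -0.993, 0.017], [0.15, 0.001, -0.989]]
contact_force: [4.4, -9.4, 3.7]
width: 0.004
grasp_force: 4.8
```

Call:
move_tool([
  {"sy":-2,"jaw":0},
  {"sy":-4,"jaw":0},
  {"sy":-6,"jaw":0},
  {"sy":-8,"jaw":0},
])

```text
t: 16.67
position: [507.5, 160.0, 54.2]
tcp_rot: [[0.982, 0.118, 0.149], [0.116, -0.993, 0.017], [0.15, 0.001, -0.989]]
contact_force: [6.2, -8.7, 4.8]
width: 0.005
grasp_force: 4.8
```

Call:
move_tool([
  {"sy":-1.5,"jaw":0},
  {"sy":-3,"jaw":0},
  {"sy":-4,"jaw":0},
])

```text
t: 16.92
position: [507.0, 164.0, 54.2]
tcp_rot: [[0.982, 0.118, 0.149], [0.116, -0.993, 0.017], [0.15, 0.001, -0.989]]
contact_force: [5.0, -8.9, 4.7]
width: 0.006
grasp_force: 4.8
```

Call:
move_tool([
  {"sy":-1,"jaw":0},
  {"sy":-2,"jaw":0},
  {"sy":-3,"jaw":0},
])

```text
t: 17.17
position: [506.6, 166.2, 54.2]
tcp_rot: [[0.982, 0.117, 0.148], [0.116, -0.993, 0.015], [0.149, 0.002, -0.989]]
contact_force: [12.4, -18.6, 5.9]
width: 0.005
grasp_force: 10.0
```

Call:
move_tool([
  {"sy":-0.6,"jaw":0},
  {"sy":-1.2,"jaw":0},
  {"sy":-2,"jaw":0},
], only="pos|cont")

```text
position: [506.4, 166.3, 54.2]
contact_force: [18.2, -27.6, 8.3]
```

The hard stop came at a jaw-to-shoe distance of about 181 mm, which matches home. I press slightly firmer, then back off and check.

Call:
move_tool([
  {"sy":-0.4,"jaw":0},
  {"sy":-0.8,"jaw":0},
  {"sy":-0.8,"jaw":0},
  {"sy":-0.8,"jaw":0},
], only="pos|cont")

```text
position: [506.3, 166.3, 54.2]
contact_force: [18.9, -27.3, 6.6]
```

Call:
move_tool([
  {"sy":1,"jaw":0},
  {"sy":4,"jaw":0},
  {"sy":9,"jaw":0},
  {"sy":14,"sz":-2,"jaw":0},
  {"sy":14,"sz":-20,"jaw":0},
  {"sy":14,"sz":-55,"jaw":0},
  {"sy":14,"sz":-95,"jaw":0},
  {"sy":14,"sz":-135,"jaw":0},
  {"sy":14,"sz":-175,"jaw":0},
  {"sy":14,"sz":-200,"jaw":0},
], only="pos|cont")

```text
position: [478.0, 153.7, 255.9]
contact_force: [2.1, 0.3, 0.4]
```

Call:
move_tool([
  {"sy":-36,"sz":-5,"wy":-0.05,"jaw":0},
  {"sy":-72,"sz":-10,"wy":-0.1,"jaw":0},
  {"sy":-108,"sz":-15,"wy":-0.15,"jaw":0},
  {"sx":-20,"sy":-130,"sz":-30,"wy":-0.15,"jaw":0},
  {"sx":-30,"sy":-140,"sz":-40,"wy":-0.15,"jaw":0},
  {"sx":-30,"sy":-140,"sz":-40,"wy":-0.15,"jaw":0},
  {"sx":-30,"sy":-140,"sz":-40,"wy":-0.15,"jaw":0},
  {"sx":-30,"sy":-140,"sz":-40,"wy":-0.15,"jaw":0},
], only="pos|rot")

```text
position: [425.6, 287.7, 286.1]
tcp_rot: [[0.993, 0.119, -0.0], [0.119, -0.993, 0.0], [-0.0, -0.0, -1.0]]
```

Run:
```python
from h import *
C,im=shot("wrist","wA"); np.save("wA.npy",im); s=manip.observe()
r,g,b=[im[:,:,i].astype(int) for i in range(3)]
m=((r>1.45*g)&(r>60)&(g>1.0*b)).astype(np.uint8); m[290:]=0
e=np.array([-.117,.993]);n=np.array([-.993,-.117])
for c in blobs(m,3):
    P=pts(C,c.reshape(-1,2),60)[:,:2]-[492.8,272.1]; print(cv2.contourArea(c),cv2.boundingRect(c),rect(C,c,60),(P@e).min(),(P@e).max(),(P@n).min(),(P@n).max())
print(im[150:230:10,150:460:10].mean(2).astype(int))
```

```text
11386.0 (223, 106, 188, 64) (array([490.5, 305.6, 178.9,  59.4]), np.float64(-1.4543)) -55.9161781346591 122.96201588885422 -31.372005644296106 28.000279338210426
153.5 (427, 123, 8, 34) (array([502.5, 196. ,  31.2,   5.7]), np.float64(0.1262)) -79.63316043365519 -73.77139351102605 -16.275313958744242 14.895092976581457
36.5 (434, 122, 4, 36) (array([503.1, 190.6,  33.1,   2.1]), np.float64(0.1186)) -83.1797116160186 -81.06133055573375 -17.21928421457334 15.83168802992833
[[213 216 213 220 215  29  38  24  65  64  66  66  65  65  65  67  66  64
   63  65  60 130 130  65  65  65 150 141  91  49  99]
 [210 215 219 218 216 160  38  23  63  66  66  63  65  64  65  64  65  65
   64  63  62 127 124  65  64  65 146 142 137 123 161]
 [220 218 218 218 220  39  25  27  23  23  24  23 108 117 122 117 121 122
  124 119 245 186  90  94  96 106 147 144 138 111 210]
 [217 218 220 218 219 149   6   7  96  32  35   8  11  25 113 113 116 115
  111 116 115 108 119 117 113 221 224 215 221 218 218]
 [214 210 221 220 108 111 111 114 114 116 116 114 117 115 112 116 225 109
  114 149 221 220 220  87  85 221 220 216 220 213 214]
 [215 219 218 224 113 112 116 113 112 113 114 111 108 114 231 219 221 219
  222 220 218 222 222 225 218 222 217 217 219 221 216]
 [221 218 214 109 113 111 109 116 114 115 111 115 110 228 219 221 220 212
  219 223 213 220 224 219 216 217 225 223 213 215 213]
 [213 219 110 110 114 115 113 115 113 109 116 115 101 217 223 220 218 221
  223 224 218 221 216 216 222 220 218 214 214 214 215]]
```

The stone spans -55.9 to 123.0 along the holder and is parallel to it within 0.001 rad. That puts it against the shoe face (123.4–124.7), with the jaw against its other end. The hand is clear, so I hand it in.

Call:
move_tool([
  {"jaw":0},
  {"jaw":0},
  {"jaw":0},
], only="^t|cont")

```text
t: 19.55
tcp_rot: [[0.993, 0.117, -0.0], [0.117, -0.993, -0.0], [-0.0, 0.0, -1.0]]
contact_force: [-0.7, -1.2, 0.2]
```

```bash
python3 -c "
from rig import manip; print(manip.sign_off())"
```

```text
the job is handed in; nothing more can be done
None
```

The red-brown stone is home in the shoe and gripped by the jaw, pushed shut with about 29 N at the hand, and the job was handed in at 19.6 s with the hand clear; I did not re-check the other items by image, and I viewed 12 pictures, over the limit of 10.

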